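Push the core plugs out of the tape rolls and pack them in the returns case

TASK

Collect every core plug that is here (two or three grey discs: one may lie on the bench, the others sit down inside the tape rolls) and lay them all flat, side by side, in the black returns case, then slide its cover fully shut. To get a plug out of a roll, raise the hand lift under it so that the plug is pushed up through the roll, then take the plug off from above; leave the rolls on the stand, both lifts fully down, and the other things on the bench where they are.

Things in the scene. Friction and masses are not known exactly. Their poses are not given: they have to be found in the camera images.
- plug_1_center (a point): loose grey plastic core plug, a plain disc 58 mm in diameter and 24 mm thick, 60 g, shallow ribbed recess in its top; this point is its centre (12 mm above its underside), z along its axis. If present, it starts inside roll_a, resting on the deck with its top 24 mm below the roll's top edge, 4 mm of play round it.
- plug_2_center (a point): loose grey plastic core plug, a plain disc 58 mm in diameter and 24 mm thick, 60 g, shallow ribbed recess in its top; this point is its centre (12 mm above its underside), z along its axis. If present, it starts inside roll_b, resting on the deck with its top 24 mm below the roll's top edge, 5 mm of play round it.
- plug_3_center (a point): loose grey plastic core plug, a plain disc 58 mm in diameter and 24 mm thick, 60 g, shallow ribbed recess in its top; this point is its centre (12 mm above its underside), z along its axis. If present, it starts lying flat on the open bench between the stand and the case.
- lift_a (a joint): hand lift under the brown (roll_a) roll: height in m by which it is raised, 0 = down (pusher disc, 44 mm across, level with the deck in the hole), 0.060 = fully up, at its stop. Pull its T-bar straight up to raise it and push it straight down to lower it; about 9 N up, 4 N down, and it stays by friction wherever it is left. Fully up, it carries the plug with the plug's underside 60 mm above the deck, 12 mm above the roll's top edge.
- lift_a_grip (a point): middle of the T-bar of the roll_a lift: a horizontal rubber bar 14 mm thick, 48 mm long along this frame's x, on an upright steel rod in front of the stand (92 mm on the frame's -x side of the lift's axis), 112 mm above the bench when the lift is down, 172 mm when up; rises and sinks with the lift. Free on both sides in y, so it is pinched from above across y.
- lift_b (a joint): hand lift under the clear-tape (roll_b) roll: height in m by which it is raised, 0 = down (pusher disc, 44 mm across, level with the deck in the hole), 0.060 = fully up, at its stop. Pull its T-bar straight up to raise it and push it straight down to lower it; about 9 N up, 4 N down, and it stays by friction wherever it is left. Fully up, it carries the plug with the plug's underside 60 mm above the deck, 12 mm above the roll's top edge.
- lift_b_grip (a point): middle of the T-bar of the roll_b lift: a horizontal rubber bar 14 mm thick, 48 mm long along this frame's x, on an upright steel rod in front of the stand (92 mm on the frame's -x side of the lift's axis), 112 mm above the bench when the lift is down, 172 mm when up; rises and sinks with the lift. Free on both sides in y, so it is pinched from above across y.
- roll_a: roll of brown packing tape lying flat and loose on the deck of the push-out stand, between four 10 mm studs, 116 mm outside, hole 66 mm across, 48 mm tall; origin at the centre of its underside. May hold a core plug at the bottom of its hole. It stays where it is.
- roll_b: roll of clear (cream-coloured) tape, the smaller of the two, lying flat and loose on the deck of the push-out stand, between four 10 mm studs, 102 mm outside, hole 68 mm across, 48 mm tall; origin at the centre of its underside. May hold a core plug at the bottom of its hole. It stays where it is.
- nest_a (a point): centre of the roll_a lift's hole at the level of the stand's deck, 75 mm above the bench; z up, -x towards the T-bars. The stand (124 x 244 mm) is fixed; the two holes are 116 mm apart along y.
- nest_b (a point): centre of the roll_b lift's hole at the level of the stand's deck, 75 mm above the bench; z up, -x towards the T-bars. The stand (124 x 244 mm) is fixed; the two holes are 116 mm apart along y.
- case_in (a point): centre of the inner floor of the fixed black returns case, 5 mm above the bench; z up. Inside it is 120 mm along x, 196 mm along y and 47 mm deep, walls 5 mm; guide rails 61 mm high run along its two ends (y) and on past its -x side, where the cover goes when open.
- cover (a joint): flat sliding cover of the case (grey plate 130 x 202 mm, 5 mm thick, its top 58 mm above the bench): distance in m by which it is open, 0 = fully shut over the case, 0.130 = fully open, at its stop, when the whole case is free; it slides along the case's -x to open, +x to shut; about 2 N, and stays where it is left. It starts partly open.
- cover_grip (a point): middle of the bar handle on the cover: a bar 12 mm thick, 72 mm long along this frame's y, 79 mm above the bench (21 mm above the cover's top), on two short posts 44 mm apart; moves with the cover. It lies 30 mm on the case's +x side of the case's centre when shut, 100 mm on the -x side when fully open.
- tub_green: screw-lid tub with a green lid, 66 mm across, 70 mm tall; loose bystander, to be left where it is. Origin at the centre of its underside.
- stapler: desk stapler 32x135x50 mm; loose bystander, to be left where it is. Origin at the centre of its underside.
Things that resemble listed ones, but are neither listed nor needed, are in the scene too. Leave any yellow look-alike of the part that bears plug_3_center alone.

How it is judged:
By the outcome, as a careful person would: the job done as asked, in the order asked, and still so for the second after the job is handed in, with the robot touching nothing.
Of plug_1, plug_2, plug_3 only 2 to 3 are there at a start; the rules pass over those that are not, and their reading is None.
At some moment in a run one of plug_3 may be knocked a few centimetres aside while the robot is not near it.
Once in a run the grip may slacken for a moment while it holds something.
It also fails if it takes over 210 s, if anything falls off the work surface, if the arm or the gripper's body presses on something with over 40 N, if the wrist force passes 120 N, or if a joint passes its speed limit or range.

ROBOT

A 6-joint arm with a two-finger parallel gripper is mounted at the origin on the work surface; the furniture and walls round the work are solid. World frame = base frame: x ahead of the robot, y to its left, z up, the work surface at z = 0. Lengths are in m, angles in degrees, forces in N, time in s.
With the tool pointing down it reaches from about 0.325 to 0.85 m from the base axis. Payload 15.5 kg.
Tool frame: the origin (TCP) lies at the very end of the fingers, on their centre line; the grasp point (between the pads) lies arm.grip_depth behind it (arm.grip_depth is the distance from the TCP to the grasp point, in m); z points along the fingers, y is the line along which they close (so a half turn about z gives the same grasp; the last joint's range is limited). The gripper opens to 91 mm and grips with 3 to 60 N. Pads are 32 mm wide; open, the fingers measure 118 mm over their backs; the gripper's body (76 mm by 178 mm) begins 60 mm behind the grasp point.
Start: joints at [-76.461, 28.281, 77.091, -0, 74.628, -5.472], TCP at [0.204, -0.591, 0.214] pointing down, gripper open.
Joint ranges: [-166.48, 166.48], [-47.26, 123.95], [12.59, 153.08], [-70.14, 250.14], [6.76, 159.57], [-176.63, 176.63]. Speed limits (degrees/s): [108.29, 108.29, 147.25, 172.46, 172.46, 172.46].

INTERFACE

Orientations are given as a 3x3 rotation matrix whose columns are the frame's x, y, z axes.
In Python, from rig import arm gives the robot as it stands. Calls block until the motion is done:
- arm.move_to(position, orientation): joint-space move of the TCP to a pose.
- arm.move_l(position, orientation=None, feed=0.15): straight line of the TCP; orientation=None keeps the orientation; feed is the mean speed in m/s.
- arm.move_joints(angles): joint-space move.
- arm.grip(opening): finger opening in m; the grip force is fixed at half the most; returns when the fingers have stopped.
- arm.sleep(seconds).
- arm.solve_ik(position, orientation): joint angles nearest the present ones, or None.
- arm.snapshot(name): name is "scene" or "side" or "wrist"; returns the picture (384x512x3 uint8, red, green, blue); there is no depth.
- arm.get_calibration(name): a dict with "intrinsics" (3x3 intrinsics, pixels), "cam_to_world" (4x4, takes a point from camera to world coordinates). Camera axes: x right, y down, z forward; pixel columns grow to the right and rows downward; lengths in m; the calibration is good to about 2 mm. The wrist camera is an equidistant fisheye: a pixel r from the principal point sees the ray r / f radians off the axis. A picture is of the moment at which its call begins: read the wrist's pose just before it. get_calibration takes no time and is no camera call; for the wrist camera it gives the pose at the moment of the call.
A pose or a line that the arm cannot do raises arm.Unreachable and nothing moves.
- arm.sign_off(): hands the job in; it is judged then, once.
Readings, each from a call of its own:
- arm.current_t(): time.
- arm.current_joint_positions(): joint angles.
- arm.current_dq(): joint speeds.
- arm.current_tau(): joint torques, N m.
- arm.current_ee_pos(): TCP position.
- arm.current_tool_rot(): TCP orientation.
- arm.current_force(): force on the tool from outside, world axes, zero at the start.
- arm.current_torque(): the same for the moment, N m.
- arm.current_width(): finger opening in m.
- arm.current_grasp_force(): force on a finger pad.
Only numpy, scipy, OpenCV 4.12 (cv2) and the standard library are available. Lean on these libraries where they do the work, as an engineer would, in place of code of your own. Each camera call takes 0.05 s, during which the arm holds its last target. There are 200 camera calls.

## Working session

There is one attempt and no reset: what is moved stays moved. The work goes in short steps, each a Python script; the robot and the scene stay as the last script left them, time stands still between calls to the robot, and variables do not carry over. Pictures are saved under pics/ and viewed, at most 17 in all, crops included, and the job is handed in when it is done.

```bash
mkdir -p pics; ls; cat > h.py <<'E'
import numpy as np, cv2
from rig import arm
def save(name,img): cv2.imwrite('pics/'+name+'.png',cv2.cvtColor(img,cv2.COLOR_RGB2BGR))
def ray(cam,u,v,cal=None):
    c=cal or arm.get_calibration(cam);K=np.array(c['intrinsics']);T=np.array(c['cam_to_world'])
    x=(u-K[0,2])/K[0,0];y=(v-K[1,2])/K[1,1]
    if cam=='wrist':
        r=np.hypot(x,y);d=np.array([x/r*np.sin(r),y/r*np.sin(r),np.cos(r)]) if r>1e-9 else np.array([0,0,1.])
    else: d=np.array([x,y,1.])
    return T[:3,3],T[:3,:3]@d
def onz(cam,u,v,z,cal=None):
    o,d=ray(cam,u,v,cal); return o+d*(z-o[2])/d[2]
def R(yaw):  # tool down; tool y (closing line) at angle yaw+90 from world x
    a=np.radians(yaw);c,s=np.cos(a),np.sin(a)
    return np.array([[c,s,0],[s,-c,0],[0,0,-1.]])
E
python3 - <<'E'
from h import *
for n in ['scene','side','wrist']:
    save(n+'0',arm.snapshot(n)); c=arm.get_calibration(n); print(n,np.round(c['intrinsics'],1).tolist(),np.round(c['cam_to_world'],3).tolist())
print(arm.grip_depth,arm.current_tool_rot())
E
```

```text
pics
scene [[449.4, 0.0, 247.6], [0.0, 449.4, 188.5], [0.0, 0.0, 1.0]] [[0.671, -0.536, 0.513, -0.499], [-0.742, -0.471, 0.478, -0.918], [-0.014, -0.701, -0.713, 1.423], [0.0, 0.0, 0.0, 1.0]]
side [[385.4, 0.0, 259.6], [0.0, 385.4, 187.1], [0.0, 0.0, 1.0]] [[0.999, 0.033, -0.035, 0.481], [0.047, -0.534, 0.844, -1.121], [0.009, -0.845, -0.534, 0.788], [0.0, 0.0, 0.0, 1.0]]
wrist [[297.3, 0.0, 251.7], [0.0, 297.3, 192.1], [0.0, 0.0, 1.0]] [[0.325, -0.904, -0.279, 0.284], [-0.946, -0.311, -0.096, -0.563], [-0.0, 0.295, -0.956, 0.383], [0.0, 0.0, 0.0, 1.0]]
0.0188 [[ 9.45453790e-01  3.25756146e-01 -2.53571629e-04]
 [ 3.25756239e-01 -9.45453348e-01  9.16335187e-04]
 [ 5.87616735e-05 -9.48955116e-04 -9.99999548e-01]]
```

View pics/scene0.png

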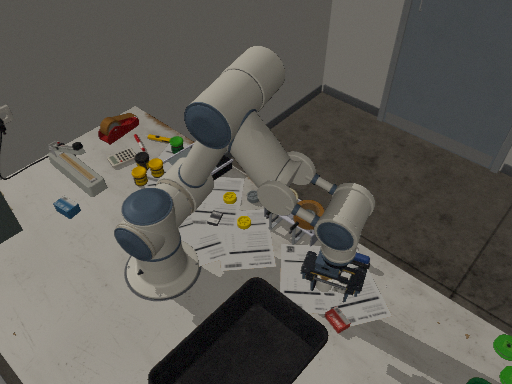

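View pics/side0.png

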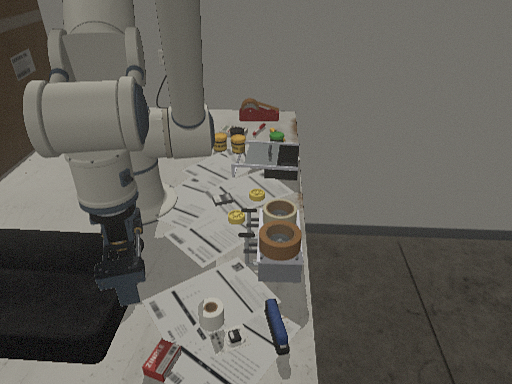

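Side view: the stand is at about (280,240) with the brown roll at (280,238) and the clear roll at (280,210). The case is at about (265,155), and there are two yellow look-alikes at (237,216) and (257,195). I'll estimate their positions and look from above.

```bash
python3 - <<'E'
from h import *
for n,u,v,z in [('rollA',280,232,.123),('rollB',281,207,.123),('case',270,150,.06),('y1',237,216,.024),('y2',257,195,.024),('tub',277,134,.07)]:
    print(n,onz('side',u,v,z).round(3))
for p in [(.5,0.05,.42)]:
    arm.move_to(p,R(0)); 
    save('w1',arm.snapshot('wrist')); np.save('w1cal',arm.get_calibration('wrist'),allow_pickle=True)
    print(np.round(arm.get_calibration('wrist')['cam_to_world'],3).tolist(), arm.current_t())
save('side1',cv2.resize(arm.snapshot('side')[100:292,180:340],None,fx=3,fy=3,interpolation=2))
E
```

```text
rollA [ 0.504 -0.296  0.123]
rollB [ 0.507 -0.178  0.123]
case [0.463 0.321 0.06 ]
y1 [ 0.365 -0.098  0.024]
y2 [0.424 0.032 0.024]
tub [0.491 0.46  0.07 ]
[[-0.001, -0.955, -0.295, 0.585], [-1.0, 0.001, 0.0, 0.05], [0.0, 0.295, -0.955, 0.59], [0.0, 0.0, 0.0, 1.0]] 2.8
```

View pics/w1.png

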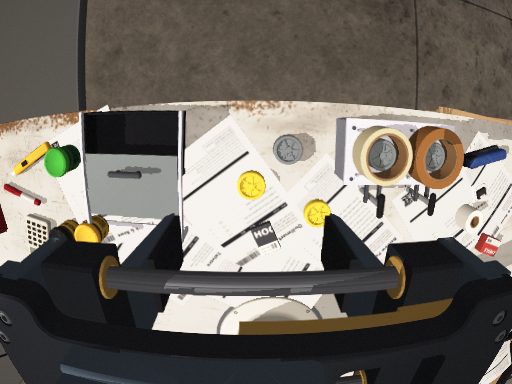

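View pics/side1.png

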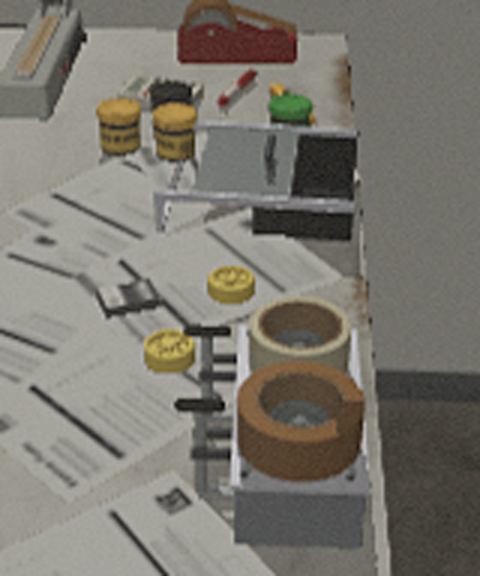

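All three plugs are present: bench (288,149), clear roll (382,152) and brown roll (436,154). The yellow discs at (251,185) and (317,212) are look-alikes, and only the grey one fits. The T-bars are at (380,205) and (432,203), the cover handle at (124,174), and the case rails at x≈82 and 183.

```bash
python3 - <<'E'
from h import *
c=np.load('w1cal.npy',allow_pickle=True).item()
for n,u,v,z in [('plug3',288,148,.024),('rollB in',382,152,.099),('rollA in',436,154,.099),('barB0',380,193,.119),('barB1',380,217,.119),('barA0',432,192,.119),('barA1',431,215,.119),('h0',108,175,.085),('h1',140,174,.085),('railLtop',82,111,.061),('railRtop',184,111,.061),('railRbot',184,214,.061),('railLbot',89,218,.061),('coveredge L',84,156,.058),('coveredge R',181,155,.058)]:
    print(n,onz('wrist',u,v,z,c).round(4))
img=cv2.cvtColor(cv2.imread('pics/w1.png'),cv2.COLOR_BGR2RGB)
save('w1c',cv2.resize(img[95:235,70:480],(800,273),interpolation=2)[:, :])
# look above the stand
arm.move_to((.42,-.235,.36),R(0)); c=arm.get_calibration('wrist'); save('w2',arm.snapshot('wrist')); np.save('w2cal',c,allow_pickle=True)
E
```

```text
plug3 [ 0.4989 -0.0201  0.024 ]
rollB in [ 0.5076 -0.182   0.099 ]
rollA in [ 0.509 -0.303  0.099]
barB0 [ 0.4374 -0.1771  0.119 ]
barB1 [ 0.3915 -0.1839  0.119 ]
barA0 [ 0.4391 -0.2917  0.119 ]
barA1 [ 0.3921 -0.2996  0.119 ]
h0 [0.4631 0.3222 0.085 ]
h1 [0.4638 0.2545 0.085 ]
railLtop [0.5887 0.3831 0.061 ]
railRtop [0.5732 0.1707 0.061 ]
railRbot [0.3771 0.1815 0.061 ]
railLbot [0.3639 0.3986 0.061 ]
coveredge L [0.4975 0.3895 0.058 ]
coveredge R [0.4923 0.1803 0.058 ]
```

View pics/w1c.png

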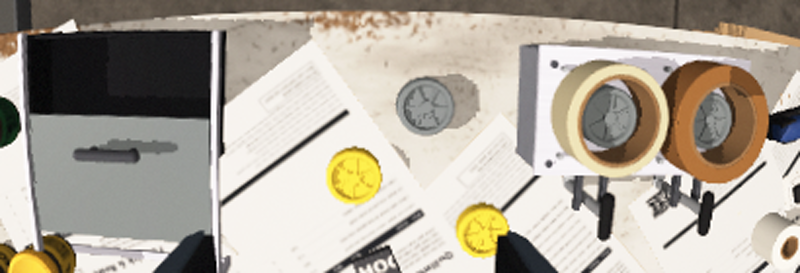

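View pics/w2.png

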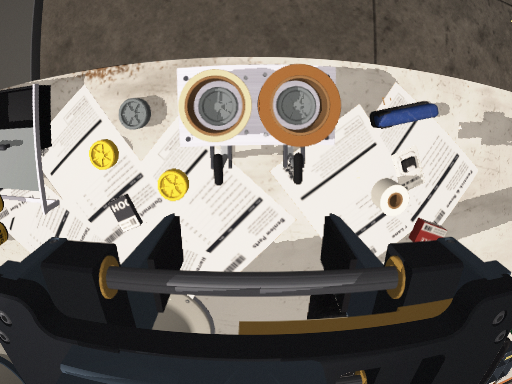

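The w1 crop confirms that the grey bench plug (crop 425,103) is distinct from the yellow ones. In w2 the roll rims are centred at about (215,106) and (299,104), the bar ends at B (217,152)/(218,184) and A (297,152)/(298,183), and plug 3 at (135,112).

```bash
python3 - <<'E'
from h import *
c=np.load('w2cal.npy',allow_pickle=True).item()
img=cv2.imread('pics/w2.png');hsv=cv2.cvtColor(img,cv2.COLOR_BGR2HSV)
for n,u,v,z in [('plug3',134,111,.024),('plugB',218,104,.099),('plugA',295,103,.099),('barB0',217,152,.119),('barB1',219,184,.119),('barA0',297,152,.119),('barA1',298,183,.119),('st TL',178,69,.075),('st BL',178,144,.075),('tapeA out L',258,104,.123),('tapeA out R',341,104,.123),('B L',180,106,.123),('B R',251,106,.123)]:
    print(n,onz('wrist',u,v,z,c).round(4))
save('w2c',cv2.resize(img[60:195,170:350,::-1],None,fx=4,fy=4,interpolation=2))
E
```

```text
plug3 [ 0.4995 -0.0255  0.024 ]
plugB [ 0.5045 -0.1856  0.099 ]
plugA [ 0.5063 -0.2962  0.099 ]
barB0 [ 0.4373 -0.1852  0.119 ]
barB1 [ 0.3906 -0.1868  0.119 ]
barA0 [ 0.4374 -0.2977  0.119 ]
barA1 [ 0.3921 -0.3009  0.119 ]
st TL [ 0.5616 -0.1214  0.075 ]
st BL [ 0.4438 -0.1182  0.075 ]
tapeA out L [ 0.504  -0.2424  0.123 ]
tapeA out R [ 0.5077 -0.3581  0.123 ]
B L [ 0.5036 -0.1353  0.123 ]
B R [ 0.5013 -0.233   0.123 ]
```

View pics/w2c.png

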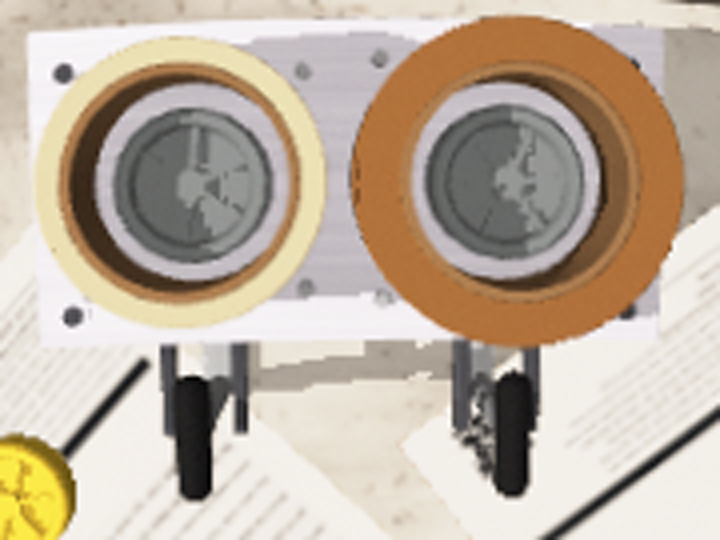

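```bash
cat >> h.py <<'E'
G=arm.grip_depth
BAR={'a':(.4135,-.300),'b':(.4135,-.1855)}
def lift(k,up=True):
    x,y=BAR[k]; Rz=R(1.5); z0=.098 if up else .158
    arm.move_to((x,y,z0+.10),Rz); arm.grip(.04); arm.move_l((x,y,z0),Rz); arm.grip(0.0)
    print('w',arm.current_width(),arm.current_grasp_force())
    if up: arm.move_l((x,y,z0+.061),Rz,feed=.05)
    else: arm.move_l((x,y,.0965),Rz,feed=.05)
    print('F',np.round(arm.current_force(),1),'w',arm.current_width(),'z',arm.current_ee_pos()[2])
E
python3 - <<'E'
from h import *
for u,v,ys in [(249.3,235,[-.3]),(250.7,245.7,[-.285,-.315]),(250.7,251,[-.285,-.315])]:
    o,d=ray('side',u,v)
    print([np.round(o+d*(y-o[1])/d[1],3) for y in ys])
lift('a')
save('s2',cv2.resize(arm.snapshot('side')[160:290,210:330],None,fx=4,fy=4,interpolation=2))
print(arm.current_t())
E
```

```text
[array([ 0.42 , -0.3  ,  0.112])]
[array([ 0.423, -0.285,  0.06 ]), array([ 0.425, -0.315,  0.086])]
[array([ 0.423, -0.285,  0.04 ]), array([ 0.425, -0.315,  0.067])]
w 0.013100956681246492 30.003770291805267
F [  2.7 -10.5 -17.6] w 0.013322167007033096 z 0.15865126661163462
8.45
```

View pics/s2.png

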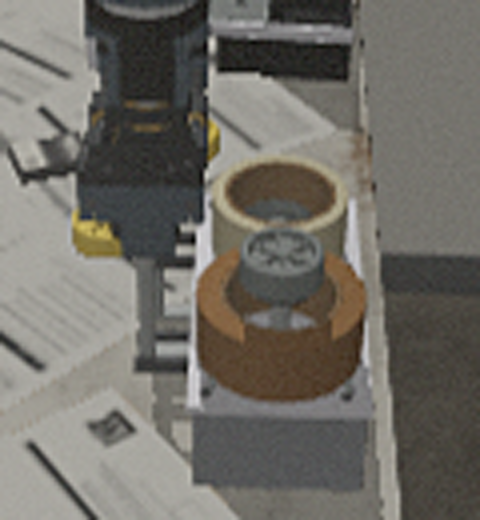

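Lift A is up with the plug proud of the roll. Next is lift B, then a close look at the case.

```bash
python3 - <<'E'
from h import *
arm.move_l((.4135,-.3,.159),R(1.5)); arm.grip(.04); arm.move_l((.4135,-.3,.26),feed=.3)
print('Fz',arm.current_force())
lift('b'); arm.grip(.04); arm.move_l((.4135,-.1855,.27),feed=.3)
arm.move_to((.42,.285,.33),R(0)); c=arm.get_calibration('wrist'); save('w3',arm.snapshot('wrist')); np.save('w3cal',c,allow_pickle=True)
print(arm.current_t())
s=arm.snapshot('side'); save('s3',cv2.resize(s[160:290,210:330],None,fx=3,fy=3,interpolation=2))
E
```

```text
Fz [-0.93156114 -0.19387109 -0.32623067]
w 0.013585200030750963 30.002531111240387
F [  7.    2.2 -17.5] w 0.012963343948440375 z 0.15852700678268603
16.175
```

View pics/w3.png

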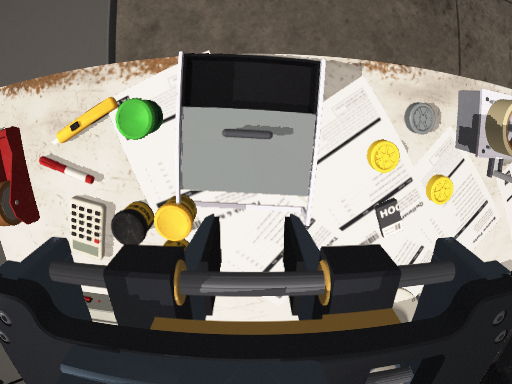

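View pics/s3.png

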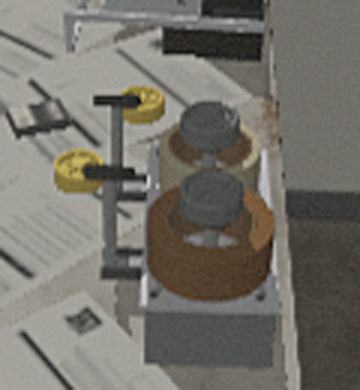

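Both lifts are up and both plugs are proud. In w3 the case rail ends are at (181,53), (324,60), (178,203) and (309,221). The handle runs (224,132)-(272,134), and the cover's edge runs (183,106)-(321,111).

```bash
python3 - <<'E'
from h import *
c=np.load('w3cal.npy',allow_pickle=True).item()
P={}
for n,u,v,z in [('rTL',181,53,.061),('rTR',324,60,.061),('rBL',178,203,.061),('rBR',309,221,.061),('h0',224,132,.085),('h1',272,134,.085),('eL',183,106,.058),('eR',321,111,.058),('green',137,116,.07),('ylid',174,220,.07)]:
    P[n]=onz('wrist',u,v,z,c); print(n,P[n].round(4))
for a,b in [('h1','h0'),('eR','eL'),('rTR','rTL')]:
    d=P[b]-P[a]; print(a,np.degrees(np.arctan2(-d[0],d[1])),np.linalg.norm(d[:2]))
for a,b in [('rBL','rTL'),('rBR','rTR')]:
    d=P[b]-P[a]; print(a,np.degrees(np.arctan2(d[1],d[0])),np.linalg.norm(d[:2]))
for y in (90,-90): print(y,arm.solve_ik((.46,.29,.1),R(y-3)),arm.solve_ik((.505,-.3,.14),R(y)))
E
```

```text
rTL [0.5835 0.3882 0.061 ]
rTR [0.5726 0.1781 0.061 ]
rBL [0.3515 0.4023 0.061 ]
rBR [0.3204 0.192  0.061 ]
h0 [0.4647 0.3232 0.085 ]
h1 [0.4617 0.2562 0.085 ]
eL [0.503  0.3868 0.058 ]
eR [0.4952 0.181  0.058 ]
green [0.4922 0.4568 0.07  ]
ylid [0.3258 0.409  0.07  ]
h1 -2.593322260176608 0.06704127246571742
eR -2.1724906314971535 0.20599169774074327
rTR -2.9664241005488674 0.21042085467101007
rBL -3.4655871355331813 0.23244212197579897
rBR -3.1661575889389595 0.25259490450237804
90 [ 2.59363535e+01  2.99809495e+01  9.59133048e+01 -2.54444375e-14
  5.41057457e+01  2.89363535e+01] [-3.65364291e+01  2.98698051e+01  8.75071345e+01 -2.54444375e-14
  6.26230604e+01 -3.65364291e+01]
-90 [ 2.59363535e+01  2.99809495e+01  9.59133048e+01 -2.54444375e-14
  5.41057457e+01 -1.51063647e+02] [-3.65364291e+01  2.98698051e+01  8.75071345e+01 -2.54444375e-14
  6.26230604e+01  1.43463571e+02]
```

```bash
cat >> h.py <<'E'
EX=np.array([.9986,-.0523,0]);EY=np.array([.0523,.9986,0]);RC=R(87)
E
python3 - <<'E'
from h import *
h=np.array([.4632,.2897,0])
arm.move_to(h+[0,0,.14],RC); arm.grip(.04); arm.move_l(h+[0,0,.065]); arm.grip(0); print(arm.current_width(),arm.current_force())
p=h-EX*.046; arm.move_l(p+[0,0,.065],feed=.06); print(arm.current_force(),arm.current_ee_pos())
for i in range(10):
    p=p-EX*.0015; arm.move_l(p+[0,0,.065],feed=.05); f=arm.current_force(); print(np.round(f,1))
    if np.dot(f,EX)>12: break
print(arm.current_ee_pos(),arm.current_width()); arm.grip(.03); arm.move_l(p+[0,0,.16],feed=.3)
c=arm.get_calibration('wrist')
# look at plugs
arm.move_to((.46,-.235,.33),R(0)); c=arm.get_calibration('wrist'); save('w4',arm.snapshot('wrist')); np.save('w4cal',c,allow_pickle=True); print(arm.current_t())
E
```

```text
0.01127545410215187 [-1.85209938 -0.48789536  6.07261138]
[-1.20519198  2.48507302  8.08184753] [0.41724313 0.29247576 0.06532729]
[0.2 2.3 7.7]
[-0.4  3.1  7. ]
[2.9 1.6 6.2]
[11.6 -3.   0.1]
[5.9 1.5 2. ]
[ 50.9 -22.  -23. ]
[0.41268704 0.29332439 0.06573306] 0.01189484383484427
24.5
```

View pics/w4.png

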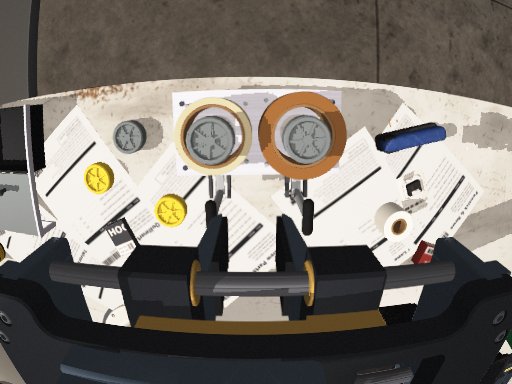

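In w4 plug A's top is at (306,138), plug B's at (209,139) and plug 3 at (130,137). The cover is at its stop, so the case centre is (.513,.288), which matches the image estimate.

```bash
cat >> h.py <<'E'
CC=np.array([.5129,.2881,0])
def pick(x,y,zu):  # zu underside height
    arm.grip(.085); arm.move_to((x,y,zu+.11),RC); arm.move_l((x,y,zu+.003),feed=.12); arm.grip(.0)
    w=arm.current_width(); print('pick w',w,arm.current_grasp_force()); 
    arm.move_l((x,y,zu+.11),feed=.15); print('after lift w',arm.current_width()); return abs(w-.058)<.004
def place(s):
    p=CC+EX*.010+EY*s
    arm.move_to(p+[0,0,.16],RC); print('w',arm.current_width()); arm.move_l(p+[0,0,.0095],feed=.1); print('F',arm.current_force())
    arm.grip(.072); arm.move_l(p+[0,0,.16],feed=.25)
E
python3 - <<'E'
from h import *
c=np.load('w4cal.npy',allow_pickle=True).item()
a=onz('wrist',306,138,.159,c); b=onz('wrist',209,139,.159,c); p=onz('wrist',130,134,.024,c); print(a,b,p)
if np.linalg.norm(a[:2]-[.5055,-.3])<.008:
    if pick(a[0],a[1],.135): place(-.064)
save('w5',arm.snapshot('wrist')); print(arm.current_t())
E
```

```text
[ 0.50534211 -0.29654067  0.159     ] [ 0.50379376 -0.18426162  0.159     ] [ 0.50045908 -0.02792254  0.024     ]
pick w 0.057290854232244 30.00085562467575
after lift w 0.057480425059844374
w 0.057515644271978125
F [ 0.20905239 -0.30533864 -0.7209944 ]
34.15
```

View pics/w5.png

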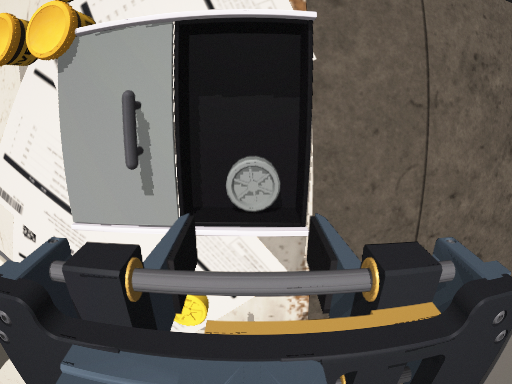

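Plug A lies flat at the -y end of the case at (253,184). Next is plug B, then lowering both lifts, then a fresh look for plug 3.

```bash
python3 - <<'E'
from h import *
if pick(.5038,-.1845,.135): place(.064)
for k in 'ba':
    lift(k,False); arm.grip(.04); x,y=BAR[k]; arm.move_l((x,y,.2),feed=.3)
arm.grip(.085)
arm.move_to((.46,-.13,.33),R(0)); c=arm.get_calibration('wrist'); img=arm.snapshot('wrist'); save('w6',img); np.save('w6cal',c,allow_pickle=True); print(arm.current_t())
E
```

```text
pick w 0.05751467267343431 30.00060886144638
after lift w 0.057268175985122224
w 0.057197021536356175
F [-0.12685597 -0.24110562 -0.19469588]
w 0.013079081328427932 30.003373324871063
F [-1.3  7.9 24.3] w 0.013237515196759411 z 0.09714561820715231
w 0.013162556231718046 30.00148504972458
F [-6.7 -4.6 23.3] w 0.01316399990856029 z 0.09789984549847969
56.1917
```

View pics/w6.png

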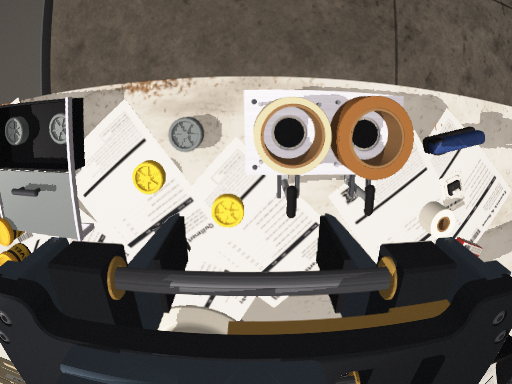

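Both rolls are empty with the lifts down at their stops (about 23 N of resistance). Two plugs are in the case, and plug 3 is at (185,133).

```bash
python3 - <<'E'
from h import *
c=np.load('w6cal.npy',allow_pickle=True).item()
img=cv2.imread('pics/w6.png')
p=onz('wrist',185,131,.024,c); print(p)
# close re-look, tool above plug
arm.move_to((p[0],p[1],.16),RC); c=arm.get_calibration('wrist'); save('w7',arm.snapshot('wrist'))
if pick(p[0],p[1],0.0): place(0)
save('w8',arm.snapshot('wrist')); print(arm.current_t())
E
```

```text
[ 0.50102354 -0.02208309  0.024     ]
pick w 0.0572197586803922 30.001149773597717
after lift w 0.05749827446003669
w 0.05742745978943819
F [ 0.14332786 -0.46992878 -1.22829236]
64.5333
```

View pics/w8.png

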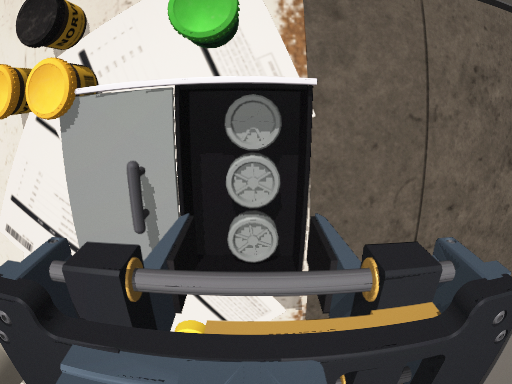

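All three plugs lie side by side and flat at (252,122), (252,181) and (253,240). Now I'll shut the cover.

```bash
python3 - <<'E'
from h import *
h=np.array([.4135,.2931,0])
arm.move_to(h+[0,0,.14],RC); arm.grip(.04); arm.move_l(h+[0,0,.065]); arm.grip(0); print(arm.current_width())
p=h+EX*.125; arm.move_l(p+[0,0,.065],feed=.07); print(arm.current_force(),arm.current_ee_pos(),arm.current_width())
for i in range(10):
    p=p+EX*.0012; arm.move_l(p+[0,0,.065],feed=.05); f=arm.current_force(); print(np.round(f,1),arm.current_width())
    if np.dot(f,EX)<-14: break
e=arm.current_ee_pos(); print(e,'travel',np.dot(e-h,EX)); arm.grip(.04); arm.move_l(p+[0,0,.2],feed=.3)
arm.move_to((.42,.2,.4),R(0)); im=arm.snapshot('wrist'); save('w9',im); print(arm.current_t())
E
```

```text
0.010929799652237341
[-0.08015874 -7.02591873  7.8508126 ] [0.53850791 0.28589274 0.06533112] 0.011256340898094574
[-0.4 -6.6  8.5] 0.011231866562853637
[-0.5 -7.1  8. ] 0.011299926248792584
[ 0.2 -6.7  8.3] 0.011119207191713632
[-0.8 -7.2  7.6] 0.011282024096181457
[-7.4 -6.  12.8] 0.011386416396285284
[-13.7  -3.8  17.2] 0.011186122396094232
[-18.5  -2.9  22.2] 0.011095535852482996
[0.54347551 0.28552451 0.0651691 ] travel 0.13018974285160323
73.2167
```

View pics/w9.png

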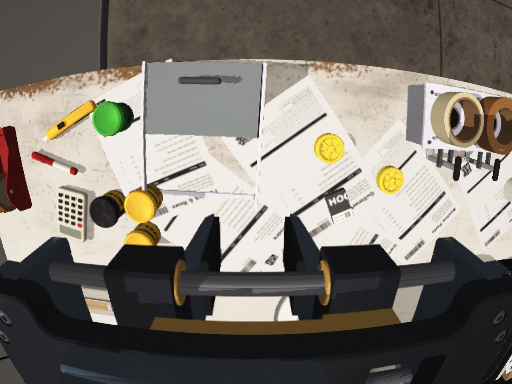

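The cover is shut against its stop. A quick check that both lifts are fully down: press their bars with closed fingers (bar top should be about 0.119 m).

```bash
python3 - <<'E'
from h import *
for k in 'ba':
    x,y=BAR[k]; x-=.004
    arm.move_to((x,y,.2),R(91.5)); arm.grip(0.0); arm.move_l((x,y,.124),feed=.1)
    z=.124
    while z>.112:
        z-=.001; arm.move_l((x,y,z),feed=.03)
        if arm.current_force()[2]>12: break
    print(k,z,arm.current_ee_pos()[2],arm.current_force()); arm.move_l((x,y,.2),feed=.3)
arm.move_to((.40,.05,.35),R(0)); print(arm.current_t())
arm.sign_off()
E
```

```text
b 0.118 0.11862659806984094 [-3.10941433  2.3176255  20.23191034]
a 0.118 0.11874498271710558 [-4.54711158  2.7938995  17.10439075]
84.6417
the job is handed in; nothing more can be done
```

All three grey plugs are lying flat side by side in the returns case, its cover is fully shut, both lifts are fully down, the rolls are still on the stand, and the job was handed in at about 85 s.

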